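# Raise the polishing cabinet's sash to the red mark

### The arm

A 6-joint arm with a two-finger parallel gripper is mounted at the origin on the work surface. World frame = base frame: x ahead of the robot, y to its left, z up, the work surface at z = 0. Lengths are in m, angles in rad, forces in N, time in s.
With the tool pointing down it reaches from about 0.25 to 0.725 m from the base axis. Payload 4 kg.
Tool frame: the origin (TCP) lies midway between the tips of the shut fingers; the grasp point (between the pads) lies 19 mm behind it; z points along the fingers, y is the line along which they close (so a half turn about z gives the same grasp; the last joint's range is limited). The gripper opens to 85 mm and grips with 20 to 120 N. Pads are 22 mm wide; open, the fingers measure 114 mm over their backs; the gripper's body (76 mm by 85 mm) begins 54 mm behind the grasp point. The pads swing forward as they close: fully open they stand 13 mm farther back than shut.
Start: joints at [-1.349, 0.241, 0.005, 1.335, 0, 1.571], TCP at [0.11, -0.488, 0.231] pointing down, gripper open.
Joint ranges: [-2.72, 2.72], [-1.05, 1.87], [-1.09, 1.28], [-1.99, 2.15], [-1.42, 1.44], [-3.14, 3.14]. Speed limits (rad/s): [2.79, 2.79, 3.14, 3.14, 3.14, 3.14].

### API

Orientations are given as a unit quaternion [x, y, z, w].
In Python, from workcell import monitor, vision, job gives the robot as it stands.
- The arm moves only by the tool move_arm, never from a script. Its argument "moves" is a list that holds one entry, the list of rows, each a list of 5 numbers: the shift along the world's x, y, z in m, then the turn about the world's z in degrees, then the opening in per cent of the stroke, from 0 (shut) to 100 (fully open). In form: [[[x, y, z, turn, gripper], ...]]. A call has 1 to 5 rows; each row is the pose to reach, as a shift and turn from the pose commanded when the call began; what a row does not reach only later rows make up. A row lasts 1/8 s, in which the tool goes at most 62.5 mm and 10.7 degrees, less where a joint would pass 70% of its speed; a pose out of reach is approached as far as the arm can. A call with a gripper value outside its range is refused whole. The fingers move at their own pace and stop on an object; the grip force is fixed at half the most. Time passes only in rows, so rows that repeat a pose let the fingers close. It gives the time, the measured TCP pose, the force, the opening and the grip force at its end, in the units of the state.
- monitor.get_obs(): the state, without advancing time (a new reading comes with each control period).
- vision.camera(name): name is "scene" or "top" or "wrist"; returns a dict with "color" (480x640x3 uint8, red, green, blue), "camera_matrix" (3x3 intrinsics, pixels), "k1" (the pictures are not rectified: a ray, as slopes to the right and down, at radius r is drawn at 1 + k1 r^2 times it, then the intrinsics apply), "eye" and "attitude" of the camera in the world; the wrist camera has in their place "hand_eye" (4x4, takes a point from camera to tool coordinates, whose origin is the TCP and whose axes are the flange's). Camera axes: x right, y up, looking along -z (the intrinsics and any distortion apply to the point x, -y, -z); pixel columns grow to the right and rows downward; lengths in m; the calibration is good to about 2 mm. A picture is of the moment at which its call begins: read the wrist's pose just before it. There is no depth.
- job.job_done(): hands the job in; it is judged then, once.
The state is a dict: "clock": time; "joint_pos": joint angles; "joint_vel": joint speeds; "tau": joint torques, N m; "eef_pos": TCP position; "tool_rot": TCP orientation; "ft_force": force on the tool from outside, world axes, zero at the start; "ft_torque": the same for the moment, N m; "grip_width": finger opening in m; "grasp_force": force on a finger pad.
Only numpy, scipy, OpenCV 4.12 (cv2) and the standard library are available. Lean on these libraries where they do the work, as an engineer would, in place of code of your own. Each camera call takes 0.05 s, during which the arm holds its last target. There are 200 camera calls.

### The job

Push the counterweighted clear window of the polishing cabinet up with your fingertips from beneath its yellow lip, smoothly, until its front edge is level with the red mark blocks on the posts, without running past them, then take your hand away and leave it standing there. Only push: do not pinch the lip, and leave the pump bottle, the wooden ring cone and the steel bench block where they stand.

Things in the scene. Friction and masses are not known exactly. Their poses are not given: they have to be found in the camera images.
- cabinet: Polishing cabinet, fixed: aluminium posts 30 x 30 x 500 mm at y = +-200 mm (fronts at x = -15 mm), header 465 to 500 mm high, clear sides, motor inside, base plate 15 mm high behind x = 0. Origin on the bench under the middle of the window's plane; x points into the cabinet, away from the robot, y to the left post, z up. Place and yaw (up to 0.25 rad) change.
- sash (a joint): Height of the sliding window (sash) above its lowest position, m, 0 to 0.19, growing upward. Clear pane in a blue frame, 368 mm wide, 180 mm high, 8 mm thick, in the cabinet's plane x = 0; below it the cabinet is open. Counterweighted: it stays where it is left, and moving it takes about 2 to 5 N.
- lip_edge (a point): Middle of the yellow lip's front edge, moving with the sash: the point that must come level with the mark. 39 mm in front of the sash plane; 101 mm above the bench when joint sash is 0 (111 to 146 mm at the start).
- lip_under (a point): Middle of the underside of the yellow lip, where it is pushed; moves with the sash. The lip is 340 mm wide (cabinet y +-170 mm), runs 36 mm forward from the sash's bottom edge, rises 25 degrees to the front (root 17 mm lower than the front edge) and is 9.5 mm thick. Touching its upper and lower faces at once counts as pinching.
- mark_level (a point): Mid-height of the two red mark blocks, given on the cabinet's middle plane (its x = 0, y = 0). The blocks are 20 mm high, 34 mm wide, fixed on the fronts of both posts at y = +-200 mm, their faces 27 mm before the sash plane; 195 to 255 mm above the bench.
- bottle: Loose white pump bottle, diameter 56 mm, 142 mm high, 0.3 kg; origin at the centre of its underside. Leave it alone.
- cone: Loose dark wooden ring cone, foot diameter 48 mm, 88 mm high; origin at the centre of its underside. Leave it alone.
- block: Loose steel bench block on a wooden base, 90 x 70 x 28 mm, 0.6 kg; origin at the centre of its underside. Leave it alone. The three loose things stand in front of the cabinet to the left and right, at least 105 mm (their edges) to the side of the lip's middle.

How it is judged:
By the outcome, as a careful person would: the job done as asked, in the order asked, and still so for the second after the job is handed in, with the robot touching nothing.
It also fails if it takes over 35 s, if anything falls off the work surface, if the arm or the gripper's body presses on something with over 40 N, if the wrist force passes 120 N, or if a joint passes its speed limit or range.

## Working session

There is one attempt and no reset: what is moved stays moved. The work goes in short steps, Python scripts to look and compute and a tool call to move; the robot and the scene stay as the last step left them, time stands still between calls to the robot, and variables do not carry over. Pictures are saved under pics/ and viewed, at most 10 in all, crops included, and the job is handed in when it is done.

Besides the shell and the picture viewer there is one more tool, called after "Call:" as a command line: name --argument value ..., lists and objects as JSON in quotes. move_arm: Moves the arm, as the interface text tells. Its arguments: {"type":"object","properties":{"moves":{"type":"array","items":{"type":"array","items":{"type":"array","items":{"type":"number"}}}}},"required":["moves"]}

```bash
mkdir -p pics; python3 - <<'E'
from workcell import monitor, vision
import cv2
o=monitor.get_obs();print(o)
for n in("scene","top"):
    d=vision.camera(n);cv2.imwrite(f"pics/{n}0.png",d["color"][:,:,::-1]);print({k:v for k,v in d.items() if k!="color"})
E
```

```text
{'clock': 0.0, 'joint_pos': array([-1.34897458e+00,  2.41417422e-01,  3.74834654e-03,  1.33521968e+00,
       -7.87645976e-06,  1.57079050e+00]), 'joint_vel': array([-0.00057675,  0.00293009,  0.00010095, -0.00101413, -0.00207448,
        0.00150466]), 'tau': array([-1.30714416e-04, -3.72324085e+01,  2.52403754e+01,  1.69214403e-02,
        7.17513217e-05,  6.42366842e-06]), 'eef_pos': array([ 0.10986291, -0.48713641,  0.23041996]), 'tool_rot': array([ 9.93854824e-01,  1.10686464e-01, -1.19709868e-04, -1.03935115e-03]), 'ft_force': array([ 0.35273611, -0.33613964,  0.65966871]), 'ft_torque': array([ 0.06924406, -0.04111795, -0.02969238]), 'grasp_force': 0.0, 'grip_width': 0.08518198532874169}
{'camera_matrix': array([[565.542017  ,   0.        , 318.74678056],
       [  0.        , 565.542017  , 238.90536992],
       [  0.        ,   0.        ,   1.        ]]), 'k1': -0.06478049545793922, 'eye': array([ 0.28356249, -0.33038302,  1.09713749]), 'attitude': array([ 0.20562889, -0.07155245, -0.33587454,  0.916398  ])}
{'camera_matrix': array([[519.83594579,   0.        , 324.95032084],
       [  0.        , 519.83594579, 235.79142393],
       [  0.        ,   0.        ,   1.        ]]), 'k1': -0.05246646490963358, 'eye': array([0.32542162, 0.02980089, 1.21818063]), 'attitude': array([-0.07051545,  0.06762224,  0.70783654, -0.69958719])}
```

View pics/scene0.png

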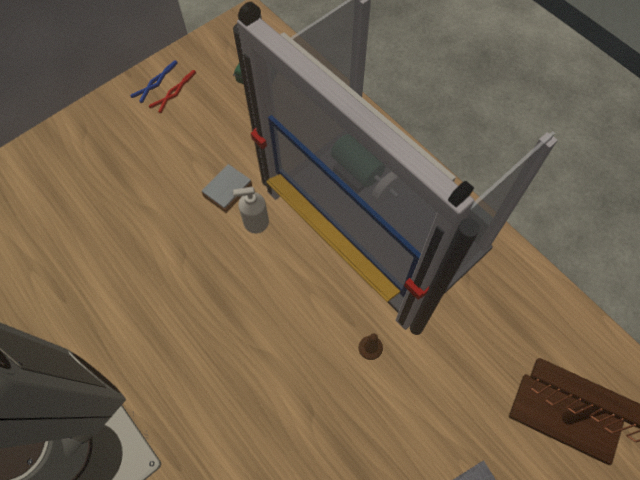

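View pics/top0.png

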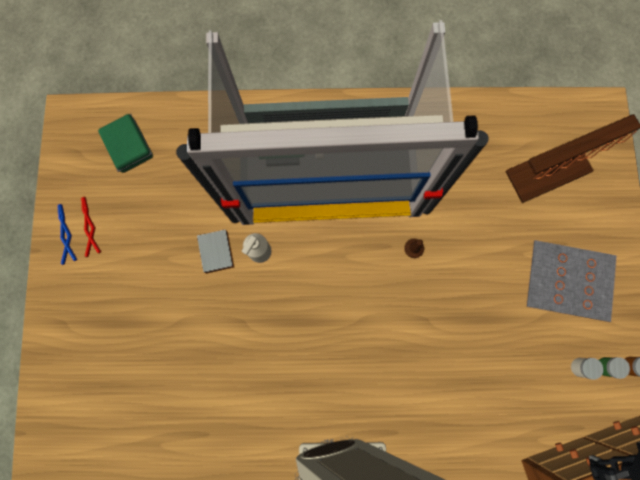

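The scene picture shows the lip from about (270,182) to (395,297), with the red blocks at (258,138) and (416,289). The top picture shows the lip from (253,215) to (411,210), with the blocks at (230,203) and (433,194). I'll enlarge both.

```bash
python3 - <<'E'
import cv2
a=cv2.imread("pics/scene0.png");b=cv2.imread("pics/top0.png")
r=lambda i,k:cv2.resize(i,None,fx=k,fy=k,interpolation=cv2.INTER_CUBIC)
cv2.imwrite("pics/c1.png",cv2.vconcat([cv2.hconcat([r(a[125:200,240:340],4),r(a[245:320,360:460],4)]),cv2.hconcat([r(b[175:240,210:310],4),r(b[175:240,370:470],4)])]))
E
```

```text
(no output)
```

View pics/c1.png

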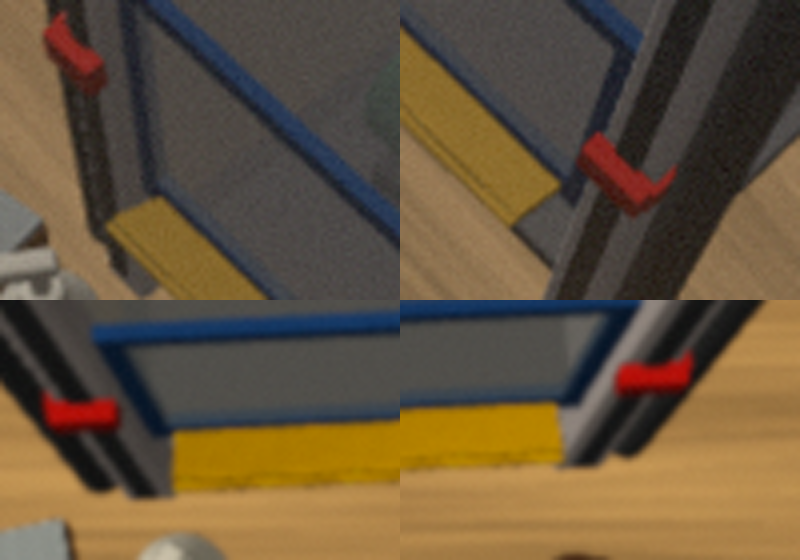

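```bash
cat > h.py <<'E'
import numpy as np
from scipy.spatial.transform import Rotation as R
cams={'scene':(565.542,318.747,238.905,-.06478,[0.28356249,-0.33038302,1.09713749],[0.20562889,-0.07155245,-0.33587454,0.916398]),
'top':(519.836,324.95,235.791,-.05247,[0.32542162,0.02980089,1.21818063],[-0.07051545,0.06762224,0.70783654,-0.69958719])}
def proj(n,P):
    f,cx,cy,k,e,q=cams[n];p=(np.atleast_2d(P)-e)@R.from_quat(q).as_matrix()
    s=np.c_[p[:,0],-p[:,1]]/-p[:,2:];s*=1+k*(s**2).sum(1)[:,None];return s*f+[cx,cy]
def world(v,L):
    c,s=np.cos(v[2]),np.sin(v[2]);L=np.atleast_2d(L);return np.c_[v[0]+c*L[:,0]-s*L[:,1],v[1]+s*L[:,0]+c*L[:,1],L[:,2]]
def model(v):
    s,m=v[3],v[4]
    return np.array([[-.041,.17,.0967+s],[-.041,-.17,.0967+s],[-.027,.217,m-.01],[-.027,.183,m-.01],[-.027,-.183,m-.01],[-.027,-.217,m-.01],[-.002,.17,.0885+s],[-.002,-.17,.0885+s]])
E
python3 - <<'E'
from h import *
from scipy.optimize import least_squares
obs={'scene':[[266.75,182],[388.25,301.5],[251.25,135.75],[265.75,148.25],[405,289],[418,298.5],[280,173.75],[400,291.25]],
'top':[[253.25,223],[410.75,215.75],[221.75,207.5],[239.5,207.25],[424.5,199],[442.25,197],[253.75,208],[409,200.5]]}
f=lambda v:np.concatenate([(proj(n,world(v,model(v)))-obs[n]).ravel() for n in obs])
r=least_squares(f,[.5,0,0,.03,.22],loss='soft_l1');v=r.x
print(v,'\n',f(v).reshape(2,8,2).round(1))
print(np.linalg.inv(r.jac.T@r.jac).diagonal()**.5)
print(world(v,[[-.02,0,.09+v[3]],[-.039,0,.101+v[3]]]))
E
```

```text
[0.61845789 0.01787985 0.03333945 0.02848098 0.22902777] 
 [[[-1.3  0.6]
  [-2.1  1.3]
  [-0.5  1. ]
  [-3.5 -0.4]
  [-1.6 -4.4]
  [ 0.3  0.6]
  [ 0.6 -0.3]
  [ 0.7 -0.6]]

 [[ 0.5  0.1]
  [ 0.3  0.4]
  [ 1.7 -0.5]
  [ 1.  -1. ]
  [-0.1 -0.9]
  [-0.9  0.3]
  [ 0.2 -1.4]
  [ 0.  -0.8]]]
[0.00101779 0.00074754 0.00368177 0.00302262 0.00283137]
[[0.598469   0.01721318 0.11848098]
 [0.57947956 0.01657985 0.12948098]]
```

Call:
move_arm --moves '[[[0.02,0.045,0.03,-2,0],[0.045,0.095,0.06,-4,0],[0.07,0.145,0.08,-6,0],[0.1,0.195,0.1,-8,0],[0.13,0.245,0.11,-11,0]]]'

```text
clock: 0.72
eef_pos: [0.2406, -0.2414, 0.3422]
tool_rot: [1.0, 0.014, 0.001, 0.001]
ft_force: [1.0, 0.6, 0.8]
grip_width: 0.0002
grasp_force: 0.0
```

Call:
move_arm --moves '[[[0.02,0.05,0.0,0,0],[0.04,0.1,0,0,0],[0.06,0.15,0,0,0],[0.08,0.2,0.0,0,0],[0.09,0.26,0.0,0,0]]]'

```text
clock: 1.35
eef_pos: [0.3305, 0.0141, 0.341]
tool_rot: [1.0, 0.019, -0.0, -0.002]
ft_force: [0.7, -0.9, 0.5]
grip_width: -0.0001
grasp_force: 0.0
```

Call:
move_arm --moves '[[[0,0,0.06,0,0],[0,0,0.12,0,0],[0,0,0.18,0,0],[0,0,0.24,0,0],[0,0,0.3,0,0]]]'

```text
clock: 1.98
eef_pos: [0.3323, 0.0124, 0.5673]
tool_rot: [0.999, 0.017, 0.027, -0.003]
ft_force: [-0.5, 0.3, 0.7]
grip_width: -0.0003
grasp_force: 0.0
```

Call:
move_arm --moves '[[[0,0,0.06,0,0],[0,0,0.12,0,0],[0,0,0.18,0,0]]]'

```text
clock: 2.35
eef_pos: [0.334, 0.0125, 0.5851]
tool_rot: [0.998, 0.017, 0.053, -0.003]
ft_force: [0.1, -0.2, -0.8]
grip_width: -0.0001
grasp_force: 0.0
```

```bash
python3 -c "
from workcell import monitor
o=monitor.get_obs();print(o['joint_pos'],o['eef_pos'],o['tool_rot'])"
```

```text
[ 0.03331663 -0.01405665  0.67065709  2.14904621  0.00435316  3.14062605] [0.33399163 0.01245351 0.58508544] [ 0.99843246  0.01723225  0.05316455 -0.00303379]
```

Call:
move_arm --moves '[[[0,0,-0.06,10,0],[0,0,-0.12,20,0],[0,0,-0.18,30,0],[0,0,-0.18,40,0],[0,0,-0.18,50,0]]]'

```text
clock: 2.98
eef_pos: [0.3324, 0.0125, 0.4023]
tool_rot: [0.896, 0.44, 0.044, -0.027]
ft_force: [0.3, -0.2, 0.1]
grip_width: 0.0004
grasp_force: 0.0
```

```bash
python3 -c "
from workcell import monitor,vision
o=monitor.get_obs();print(o['joint_pos'],o['eef_pos'],o['tool_rot']);print(vision.camera('wrist')['hand_eye'])"
```

```text
[-0.04434054 -0.14876452  0.02839423  1.69652213  0.08991534  2.1870206 ] [0.33238923 0.01253138 0.40226404] [ 0.89649791  0.44001495  0.04406776 -0.02713638]
[[ 2.55387441e-04  9.57586760e-01  2.88144985e-01  7.37552058e-02]
 [ 9.99999530e-01  2.49119754e-05 -9.69104835e-04  6.78554228e-04]
 [-9.35180220e-04  2.88145098e-01 -9.57586303e-01 -1.43180469e-01]
 [ 0.00000000e+00  0.00000000e+00  0.00000000e+00  1.00000000e+00]]
```

Call:
move_arm --moves '[[[0,0,0.06,-10,0],[0,0,0.12,-20,0],[0,0,0.17,-30,0],[-0.04,0,0.2,-40,0],[-0.08,0,0.24,-46,0]]]'

```text
clock: 3.65
eef_pos: [0.268, 0.0137, 0.5934]
tool_rot: [0.996, 0.049, 0.074, -0.005]
ft_force: [0.4, 0.7, 1.2]
grip_width: -0.0005
grasp_force: 0.0
```

Call:
move_arm --moves '[[[-0.04,0,0.04,0,0],[-0.08,0,0.08,0,0],[-0.12,0,0.12,0,0],[-0.16,0,0.16,0,0],[-0.2,0,0.2,0,0]]]'

```text
clock: 4.28
eef_pos: [0.1813, 0.0193, 0.5857]
tool_rot: [0.994, 0.052, 0.098, -0.006]
ft_force: [0.3, -0.3, -0.3]
grip_width: 0.0001
grasp_force: 0.0
```

```bash
python3 -c "
from workcell import monitor,vision
o=monitor.get_obs();print(o['joint_pos'],o['eef_pos'],o['tool_rot'])"
```

```text
[ 1.03935517e-01 -3.53637782e-01  4.20630498e-01  2.14879940e+00
  1.41039693e-03  3.14163992e+00] [0.18134453 0.01934668 0.58573341] [ 0.99384272  0.05173996  0.09780629 -0.00579243]
```

Call:
move_arm --moves '[[[0,-0.01,0.0625,2,0],[0,-0.01,0.125,4,0],[0,-0.01,0.1875,4,0],[0,-0.01,0.25,4,0],[0,-0.01,0.3125,4,0]]]'

```text
clock: 4.9
eef_pos: [0.232, 0.021, 0.6192]
tool_rot: [0.988, 0.086, 0.125, -0.008]
ft_force: [-0.2, 0.9, 0.8]
grip_width: 0.0003
grasp_force: 0.0
```

Call:
move_arm --moves '[[[0.0,0,0.0625,0,0],[0.0,0,0.125,0,0],[0.0,0,0.1875,0,0],[0.0,0,0.25,0,0],[0.0,0,0.3125,0,0]]]'

```text
clock: 5.52
eef_pos: [0.2694, 0.0286, 0.6483]
tool_rot: [0.984, 0.085, 0.154, -0.008]
ft_force: [-0.1, -0.1, -0.4]
grip_width: 0.0
grasp_force: 0.0
```

```bash
cat > s.py <<'E'
from workcell import monitor
import numpy as np
from scipy.spatial.transform import Rotation as R
o=monitor.get_obs();M=R.from_quat(o['tool_rot']).as_matrix();z=M[:,2]
print(o['clock'],o['joint_pos'].round(4),o['eef_pos'].round(4),o['ft_force'].round(1));print('tilt',np.degrees(np.arccos(-z[2])).round(1),'az',np.degrees(np.arctan2(z[1],z[0])).round(1),'roll(y.z)',np.degrees(np.arcsin(M[2,1])).round(1))
E
python3 s.py
```

```text
5.525 [ 0.0892 -0.1903  0.6979  2.149   0.0148  3.0605] [0.2694 0.0286 0.6483] [-0.1 -0.1 -0.4]
tilt 17.8 az 7.9 roll(y.z) 0.6
```

Call:
move_arm --moves '[[[0,0,1,0,0],[0,0,1,0,0],[0,0,1,0,0],[0,0,1,0,0],[0,0,1,0,0]]]'

```text
clock: 6.15
eef_pos: [0.3097, 0.0366, 0.6764]
tool_rot: [0.979, 0.085, 0.184, -0.009]
ft_force: [-0.3, 0.7, 0.4]
grip_width: -0.0001
grasp_force: 0.0
```

```bash
python3 s.py
```

```text
6.15 [ 0.1092 -0.1146  0.8348  2.149   0.0086  3.0799] [0.3097 0.0366 0.6764] [-0.3  0.7  0.4]
tilt 21.3 az 7.6 roll(y.z) 0.8
```

Call:
move_arm --moves '[[[-0.1,0,1,0,0],[-0.1,0,1,0,0],[-0.1,0,1,0,0],[-0.1,0,1,0,0],[-0.1,0,1,0,0]]]'

```text
clock: 6.78
eef_pos: [0.3148, 0.0417, 0.7]
tool_rot: [0.973, 0.084, 0.215, -0.01]
ft_force: [0.2, 0.9, 0.3]
grip_width: -0.0001
grasp_force: 0.0
```

Call:
move_arm --moves '[[[-0.1,0,1,0,0],[-0.1,0,1,0,0],[-0.1,0,1,0,0],[-0.1,0,1,0,0],[-0.1,0,1,0,0]]]'

```text
clock: 7.4
eef_pos: [0.3188, 0.045, 0.7237]
tool_rot: [0.966, 0.084, 0.246, -0.012]
ft_force: [0.8, 0.5, 0.3]
grip_width: 0.0001
grasp_force: 0.0
```

```bash
python3 s.py
```

```text
7.4 [ 0.1453 -0.1021  0.9733  2.149  -0.0053  3.1129] [0.3188 0.045  0.7237] [0.8 0.5 0.3]
tilt 28.5 az 7.7 roll(y.z) 1.1
```

Call:
move_arm --moves '[[[-0.06,0,0.06,1,0],[-0.12,0,0.12,2,0],[-0.18,0,0.18,3,0],[-0.22,0,0.25,3,0],[-0.25,0,0.31,3,0]]]'

```text
clock: 8.02
eef_pos: [0.2165, 0.0456, 0.7255]
tool_rot: [0.955, 0.109, 0.275, -0.023]
ft_force: [0.0, 0.5, -0.4]
grip_width: 0.0
grasp_force: 0.0
```

Call:
move_arm --moves '[[[-0.5,0,1,0,0],[-0.5,0,1,0,0],[-0.5,0,1,0,0],[-0.5,0,1,0,0],[-0.5,0,1,0,0]]]'

```text
clock: 8.65
eef_pos: [0.1883, 0.0402, 0.7383]
tool_rot: [0.946, 0.108, 0.303, -0.029]
ft_force: [-0.3, 0.2, 0.2]
grip_width: 0.0
grasp_force: 0.0
```

```bash
python3 s.py
```

```text
8.65 [ 0.2315 -0.3689  0.8279  2.1489 -0.0134  3.1406] [0.1883 0.0402 0.7383] [-0.3  0.2  0.2]
tilt 35.5 az 11.9 roll(y.z) 0.7
```

Call:
move_arm --moves '[[[-0.03,-0.01,0.06,-2,0],[-0.06,-0.02,0.12,-4,0],[-0.09,-0.02,0.18,-6,0],[-0.12,-0.02,0.24,-6,0],[-0.15,-0.02,0.3,-6,0]]]'

```text
clock: 9.28
eef_pos: [0.3172, 0.0378, 0.8279]
tool_rot: [0.924, 0.058, 0.379, -0.019]
ft_force: [-0.3, 0.0, 1.1]
grip_width: 0.0002
grasp_force: 0.0
```

Call:
move_arm --moves '[[[-0.4,0,1,0,0],[-0.4,0,1,0,0],[-0.4,0,1,0,0],[-0.4,0,1,0,0],[-0.4,0,1,0,0]]]'

```text
clock: 9.9
eef_pos: [0.271, 0.0322, 0.8515]
tool_rot: [0.908, 0.057, 0.415, -0.022]
ft_force: [0.5, 0.0, 0.0]
grip_width: 0.0002
grasp_force: 0.0
```

Call:
move_arm --moves '[[[-0.4,0,1,0,0],[-0.4,0,1,0,0],[-0.4,0,1,0,0],[-0.4,0,1,0,0],[-0.4,0,1,0,0]]]'

```text
clock: 10.52
eef_pos: [0.2247, 0.034, 0.8796]
tool_rot: [0.883, 0.056, 0.466, -0.023]
ft_force: [-0.1, -0.4, -0.0]
grip_width: -0.0002
grasp_force: 0.0
```

```bash
python3 s.py
```

```text
10.525 [-0.2433 -0.2439  1.2754  2.1495  0.2913  2.9198] [0.2247 0.034  0.8796] [-0.1 -0.4 -0. ]
tilt 55.6 az 6.4 roll(y.z) 0.7
```

Call:
move_arm --moves '[[[-0.4,0,1,0,0],[-0.4,0,1,0,0],[-0.4,0,1,0,0],[-0.4,0,1,0,0],[-0.4,0,1,0,0]]]'

```text
clock: 11.15
eef_pos: [0.1655, 0.027, 0.8886]
tool_rot: [0.87, 0.056, 0.49, -0.026]
ft_force: [0.1, 0.4, -0.7]
grip_width: 0.0001
grasp_force: 0.0
```

Call:
move_arm --moves '[[[-0.4,0,1,0,0],[-0.4,0,1,0,0],[-0.4,0,1,0,0],[-0.4,0,1,0,0],[-0.4,0,1,0,0]]]'

```text
clock: 11.78
eef_pos: [0.1317, 0.0247, 0.8965]
tool_rot: [0.857, 0.054, 0.512, -0.027]
ft_force: [0.6, 0.5, 0.5]
grip_width: 0.0002
grasp_force: 0.0
```

```bash
python3 s.py
```

```text
11.775 [ 0.0447 -0.3794  1.2751  2.1489  0.0618  3.0981] [0.1317 0.0247 0.8965] [0.6 0.5 0.5]
tilt 61.7 az 6.6 roll(y.z) 0.5
```

Call:
move_arm --moves '[[[-0.4,0,1,-2,0],[-0.4,0,1,-3,0],[-0.4,0,1,-3,0],[-0.4,0,1,-3,0],[-0.4,0,1,-3,0]]]'

```text
clock: 12.4
eef_pos: [0.0996, 0.0207, 0.9022]
tool_rot: [0.845, 0.032, 0.534, -0.015]
ft_force: [-0.4, -1.0, -0.4]
grip_width: 0.0002
grasp_force: 0.0
```

Call:
move_arm --moves '[[[-0.4,0,1,0,0],[-0.4,0,1,0,0],[-0.4,0,1,0,0],[-0.4,0,1,0,0],[-0.4,0,1,0,0]]]'

```text
clock: 13.02
eef_pos: [0.068, 0.02, 0.9061]
tool_rot: [0.832, 0.031, 0.554, -0.016]
ft_force: [-0.4, -0.0, -0.3]
grip_width: -0.0003
grasp_force: 0.0
```

Call:
move_arm --moves '[[[-0.4,0,1,0,0],[-0.4,0,1,0,0],[-0.4,0,1,0,0],[-0.4,0,1,0,0],[-0.4,0,1,0,0]]]'

```text
clock: 13.65
eef_pos: [0.0397, 0.0202, 0.9084]
tool_rot: [0.82, 0.031, 0.571, -0.017]
ft_force: [0.3, 0.5, -0.2]
grip_width: -0.0
grasp_force: 0.0
```

```bash
python3 s.py
```

```text
13.65 [-0.0041 -0.5198  1.2743  2.1489  0.0673  3.1083] [0.0397 0.0202 0.9084] [ 0.3  0.5 -0.2]
tilt 69.7 az 3.9 roll(y.z) 0.5
```

Call:
move_arm --moves '[[[-0.5,0,1,0,0],[-0.5,0,1,0,0],[-0.5,0,1,0,0],[-0.5,0,1,0,0],[-0.5,0,1,0,0]]]'

```text
clock: 14.28
eef_pos: [0.0087, 0.0201, 0.9095]
tool_rot: [0.807, 0.031, 0.59, -0.018]
ft_force: [-1.2, 0.5, 0.1]
grip_width: 0.0001
grasp_force: 0.0
```

Call:
move_arm --moves '[[[-0.5,0,1,0,0],[-0.5,0,1,0,0],[-0.5,0,1,0,0],[-0.5,0,1,0,0],[-0.5,0,1,0,0]]]'

```text
clock: 14.9
eef_pos: [-0.0194, 0.0206, 0.9093]
tool_rot: [0.794, 0.031, 0.607, -0.019]
ft_force: [0.3, -1.0, 0.0]
grip_width: 0.0001
grasp_force: 0.0
```

Call:
move_arm --moves '[[[0.06,0,0,0,0],[0.12,0,0,0,0],[0.18,0,0,0,0],[0.23,0,-0.03,0,0],[0.28,0,-0.06,0,0]]]'

```text
clock: 15.52
eef_pos: [0.2635, 0.0206, 0.847]
tool_rot: [0.795, 0.031, 0.606, -0.019]
ft_force: [-0.3, -0.2, 0.1]
grip_width: -0.0
grasp_force: 0.0
```

```bash
python3 s.py
```

```text
15.525 [ 6.0000e-04 -7.0960e-01  3.1910e-01  1.2976e+00  6.7600e-02  3.1157e+00] [0.2635 0.0206 0.847 ] [-0.3 -0.2  0.1]
tilt 74.6 az 4.0 roll(y.z) 0.4
```

Call:
move_arm --moves '[[[0.035,0,-0.05,0,0],[0.07,0,-0.1,0,0],[0.1,0,-0.15,0,0],[0.13,0,-0.2,0,0],[0.15,0,-0.255,0,0]]]'

```text
clock: 16.15
eef_pos: [0.4118, 0.0206, 0.5906]
tool_rot: [0.795, 0.031, 0.606, -0.019]
ft_force: [1.1, -0.4, -0.2]
grip_width: -0.0001
grasp_force: 0.0
```

Call:
move_arm --moves '[[[0.015,0,-0.06,0,0],[0.03,0,-0.12,0,0],[0.03,0,-0.18,0,0],[0.03,0,-0.24,0,0],[0.03,0,-0.3,0,0]]]'

```text
clock: 16.77
eef_pos: [0.4549, 0.0199, 0.3465]
tool_rot: [0.809, 0.032, 0.587, -0.019]
ft_force: [0.3, 0.1, 0.3]
grip_width: -0.0002
grasp_force: 0.0
```

```bash
python3 s.py; python3 - <<'E'
from workcell import vision
import cv2
cv2.imwrite("pics/s2.png",vision.camera("scene")["color"][:,:,::-1])
E
```

```text
16.775 [-0.0057 -0.6024 -1.0865 -0.1678  0.0743  3.1102] [0.4549 0.0199 0.3465] [0.3 0.1 0.3]
tilt 71.9 az 4.2 roll(y.z) 0.4
```

View pics/s2.png

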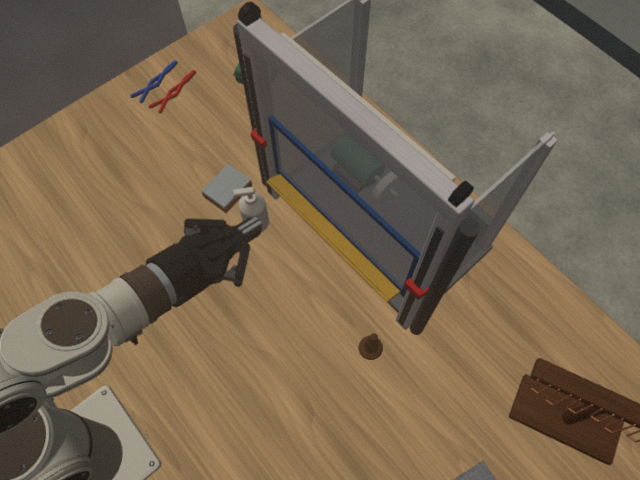

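The scene picture shows the hand tilted forward with its fingertips at (255,228), short of the lip. Joint 3 is at its lower limit, so I'll fit the arm's geometry to see which path down is reachable.

```bash
cat > kin.py <<'E'
import numpy as np
# j2,j3,j4,j5 , r-ish x, z
D=[(.2414,.0037,1.3352,0,.4994,.2304),(-.0141,.6707,2.149,0,.3342,.5851),(-.3536,.4206,2.1488,0,.1824,.5857),(-.1903,.6979,2.149,.015,.2709,.6483),(-.1021,.9733,2.149,0,.322,.7237),
(-.3794,1.2751,2.1489,.06,.134,.8965),(-.5198,1.2743,2.1489,.067,.0445,.9084),(-.7096,.3191,1.2976,.067,.2643,.847),(-.6024,-1.0865,-.1678,.074,.4553,.3465)]
A=[];b=[]
for j2,j3,j4,j5,r,z in D:
    q=j2-j3;p=q+j4;s,c=np.sin,np.cos
    A+= [[1,0,s(j2),c(j2),c(q),s(q),c(p)],[0,1,c(j2),-s(j2),-s(q),c(q),-s(p)]];b+=[r,z]
x,res,rk,sv=np.linalg.lstsq(np.array(A),np.array(b),rcond=None)
if __name__=='__main__':
    print(x.round(4),(np.array(A)@x-b).reshape(-1,2).round(4))
    r0,z0,a,e,f,g,t=x
    for tilt in (60,65,70,75):
        p=np.pi/2-np.radians(tilt)
        for X,Z in ((.5,.3),(.5,.2),(.5,.1),(.55,.1),(.6,.1),(.6,.2)):
            u=X-r0-t*np.cos(p);w=Z-z0+t*np.sin(p)
            L=np.hypot(a,e);F=np.hypot(f,g);d=np.hypot(u,w)
            dmin=min(np.hypot(*(np.array([f*np.cos(1.09+0)+g*np.sin(1.09)+e,-f*np.sin(1.09)+g*np.cos(1.09)+a])),) for _ in[0])
            print(tilt,X,Z,round(d,3),'dmin',round(dmin,3))
E
python3 kin.py
```

```text
[ 0.0008  0.2419  0.4939 -0.0005  0.3905  0.0074  0.4059] [[-0.0006  0.0005]
 [ 0.0002 -0.0002]
 [ 0.0001 -0.0004]
 [ 0.0004 -0.0003]
 [ 0.0007 -0.0002]
 [ 0.0007 -0.    ]
 [-0.0025  0.0001]
 [ 0.0008 -0.0002]
 [ 0.0001  0.0006]]
60 0.5 0.3 0.3 dmin 0.24
60 0.5 0.2 0.218 dmin 0.24
60 0.5 0.1 0.16 dmin 0.24
60 0.55 0.1 0.207 dmin 0.24
60 0.6 0.1 0.255 dmin 0.24
60 0.6 0.2 0.295 dmin 0.24
65 0.5 0.3 0.265 dmin 0.24
65 0.5 0.2 0.185 dmin 0.24
65 0.5 0.1 0.135 dmin 0.24
65 0.55 0.1 0.184 dmin 0.24
65 0.6 0.1 0.233 dmin 0.24
65 0.6 0.2 0.265 dmin 0.24
70 0.5 0.3 0.229 dmin 0.24
70 0.5 0.2 0.153 dmin 0.24
70 0.5 0.1 0.118 dmin 0.24
70 0.55 0.1 0.168 dmin 0.24
70 0.6 0.1 0.218 dmin 0.24
70 0.6 0.2 0.238 dmin 0.24
75 0.5 0.3 0.195 dmin 0.24
75 0.5 0.2 0.124 dmin 0.24
75 0.5 0.1 0.113 dmin 0.24
75 0.55 0.1 0.161 dmin 0.24
75 0.6 0.1 0.21 dmin 0.24
75 0.6 0.2 0.217 dmin 0.24
```

```bash
cat >> kin.py <<'E'
from scipy.spatial.transform import Rotation as R
from scipy.optimize import least_squares
C=np.array([[0,0,1],[0,1,0],[-1,0,0.]])
C=R.from_euler('x',np.pi).as_matrix().T@np.array([[0,0,1],[0,-1,0],[1,0,0.]])
r0,z0,a_,e_,f_,g_,t_=x
def fk(j,d2=.15):
    q=j[1]-j[2];p=q+j[3]
    w=np.array([r0+a_*np.sin(j[1])+f_*np.cos(q)+g_*np.sin(q),0,z0+a_*np.cos(j[1])-f_*np.sin(q)+g_*np.cos(q)])
    A=R.from_euler('z',j[0])*R.from_euler('y',p);B=A*R.from_euler('z',j[4])
    P=R.from_euler('z',j[0]).apply(w)+A.apply([t_-d2,0,0])+B.apply([d2,0,0])
    return P,(B*R.from_euler('x',j[5])).as_matrix()@C
lo=[-2.72,-1.05,-1.09,-1.99,-1.42,-3.14];hi=[2.72,1.87,1.28,2.15,1.44,3.14]
def ik(P,M,j0,d2):
    f=lambda j:np.r_[(fk(j,d2)[0]-P)*3,R.from_matrix(fk(j,d2)[1]@M.T).as_rotvec()]
    r=least_squares(f,np.clip(j0,np.array(lo)+1e-3,np.array(hi)-1e-3),bounds=(lo,hi));return r.x,np.abs(r.fun).max()
E
python3 - <<'E'
from kin import *
j=[-.2433,-.2439,1.2754,2.1495,.2913,2.9198]
for d2 in (.1,.2,.3,.406):
    P,M=fk(j,d2);print(d2,P.round(4),R.from_matrix(M).as_quat().round(3))
print('obs',[.2247,.034,.8796],[.883,.056,.466,-.023])
E
```

```text
0.1 [ 0.2193 -0.0248  0.8749] [ 0.883  0.056  0.466 -0.023]
0.2 [0.2229 0.0039 0.8774] [ 0.883  0.056  0.466 -0.023]
0.3 [0.2265 0.0326 0.8799] [ 0.883  0.056  0.466 -0.023]
0.406 [0.2303 0.063  0.8825] [ 0.883  0.056  0.466 -0.023]
obs [0.2247, 0.034, 0.8796] [0.883, 0.056, 0.466, -0.023]
```

```bash
python3 - <<'E'
from kin import *
q0=R.from_quat([.809,.032,.587,-.019]);j0=[-.0057,-.6024,-1.0865,-.1678,.0743,3.1102]
for da in (10,15,20,25,30):
    M=(R.from_euler('z',da,degrees=True)*q0).as_matrix();j=np.array(j0)
    for P in ((.46,.02,.345),(.5,.02,.25),(.5,.02,.14),(.53,.025,.085),(.6,.025,.085),(.6,.025,.11),(.6,.025,.2)):
        j,e=ik(np.array(P),M,j,.305);print(da,P,j.round(2),round(e,3))
E
```

```text
10 (0.46, 0.02, 0.345) [-0.28 -0.53 -1.06 -0.18  0.49  2.96] 0.0
10 (0.5, 0.02, 0.25) [-0.25 -0.18 -1.09 -0.47  0.48  2.93] 0.072
10 (0.5, 0.02, 0.14) [-0.32  0.2  -1.09 -0.73  0.6   2.83] 0.148
10 (0.53, 0.025, 0.085) [-0.27  0.64 -1.09 -1.25  0.57  2.9 ] 0.156
10 (0.6, 0.025, 0.085) [-0.15  0.79 -1.09 -1.53  0.39  3.  ] 0.031
10 (0.6, 0.025, 0.11) [-0.15  0.67 -1.09 -1.41  0.39  3.  ] 0.033
10 (0.6, 0.025, 0.2) [-0.14  0.31 -1.09 -1.06  0.37  3.01] 0.0
15 (0.46, 0.02, 0.345) [-0.38 -0.48 -1.04 -0.15  0.67  2.87] 0.0
15 (0.5, 0.02, 0.25) [-0.34 -0.13 -1.09 -0.5   0.65  2.85] 0.05
15 (0.5, 0.02, 0.14) [-0.4   0.27 -1.09 -0.77  0.76  2.74] 0.111
15 (0.53, 0.025, 0.085) [-0.34  0.67 -1.09 -1.27  0.71  2.83] 0.117
15 (0.6, 0.025, 0.085) [-0.21  0.79 -1.09 -1.51  0.52  2.95] 0.001
15 (0.6, 0.025, 0.11) [-0.21  0.68 -1.09 -1.4   0.52  2.95] 0.004
15 (0.6, 0.025, 0.2) [-0.21  0.31 -1.05 -1.    0.52  2.95] 0.0
20 (0.46, 0.02, 0.345) [-0.47 -0.42 -1.   -0.1   0.83  2.77] 0.0
20 (0.5, 0.02, 0.25) [-0.41 -0.07 -1.09 -0.53  0.78  2.78] 0.025
20 (0.5, 0.02, 0.14) [-0.46  0.33 -1.09 -0.8   0.87  
[... 477 characters left out ...]
025, 0.085) [-0.42  0.7  -1.09 -1.24  0.9   2.7 ] 0.041
25 (0.6, 0.025, 0.085) [-0.32  0.73 -1.   -1.28  0.78  2.81] 0.0
25 (0.6, 0.025, 0.11) [-0.32  0.64 -1.   -1.19  0.78  2.81] 0.0
25 (0.6, 0.025, 0.2) [-0.32  0.32 -0.96 -0.83  0.78  2.81] 0.0
30 (0.46, 0.02, 0.345) [-0.58 -0.3  -0.88  0.11  1.07  2.5 ] 0.0
30 (0.5, 0.02, 0.25) [-0.5   0.02 -1.02 -0.41  1.01  2.59] 0.0
30 (0.5, 0.02, 0.14) [-0.52  0.42 -1.09 -0.82  1.03  2.53] 0.024
30 (0.53, 0.025, 0.085) [-0.45  0.7  -1.09 -1.21  0.97  2.64] 0.007
30 (0.6, 0.025, 0.085) [-0.37  0.7  -0.94 -1.13  0.89  2.72] 0.0
30 (0.6, 0.025, 0.11) [-0.37  0.62 -0.94 -1.04  0.89  2.72] 0.0
30 (0.6, 0.025, 0.2) [-0.37  0.33 -0.9  -0.71  0.89  2.72] 0.0
```

```bash
python3 - <<'E'
from kin import *
import h
for n,px,z in (('top',(414,249),.03),('scene',(371,350),.02),('top',(258,252),.06),('scene',(255,220),.05)):
    r=least_squares(lambda v:h.proj(n,[v[0],v[1],z])[0]-px,[.5,0]);print(n,r.x.round(3))
q0=R.from_quat([.809,.032,.587,-.019]);j=[-.0057,-.6024,-1.0865,-.1678,.0743,3.1102]
M=(R.from_euler('z',30,degrees=True)*q0).as_matrix()
for P in ((.47,.01,.33),(.5,.01,.27),(.52,.01,.22),(.53,.01,.16),(.54,.01,.12),(.545,.01,.085),(.57,.01,.085),(.598,.02,.085)):
    j,e=ik(np.array(P),M,j,.305);print(P,j.round(2),round(e,3))
E
```

```text
top [ 0.527 -0.173]
scene [ 0.528 -0.185]
top [0.519 0.185]
scene [0.522 0.169]
(0.47, 0.01, 0.33) [-0.59 -0.24 -0.89  0.06  1.07  2.49] 0.0
(0.5, 0.01, 0.27) [-0.53 -0.04 -0.97 -0.29  1.03  2.56] 0.0
(0.52, 0.01, 0.22) [-0.5   0.16 -1.01 -0.55  1.01  2.59] 0.0
(0.53, 0.01, 0.16) [-0.48  0.39 -1.06 -0.84  0.99  2.61] 0.0
(0.54, 0.01, 0.12) [-0.47  0.56 -1.06 -1.02  0.98  2.62] 0.0
(0.545, 0.01, 0.085) [-0.46  0.69 -1.05 -1.15  0.98  2.63] 0.0
(0.57, 0.01, 0.085) [-0.43  0.69 -0.99 -1.12  0.95  2.66] 0.0
(0.598, 0.02, 0.085) [-0.38  0.7  -0.94 -1.11  0.91  2.71] 0.0
```

Call:
move_arm --moves '[[[0.0,0,0,10,0],[0.01,-0.005,-0.005,20,0],[0.015,-0.01,-0.015,30,0],[0.03,-0.01,-0.045,30,0],[0.045,-0.01,-0.075,30,0]]]'

```text
clock: 17.45
eef_pos: [0.5008, 0.0069, 0.2702]
tool_rot: [0.774, 0.239, 0.562, -0.17]
ft_force: [0.6, -0.4, 0.2]
grip_width: 0.0003
grasp_force: 0.0
```

```bash
python3 s.py
```

```text
17.45 [-0.5326 -0.0394 -0.9641 -0.2756  1.0301  2.5588] [0.5008 0.0069 0.2702] [ 0.6 -0.4  0.2]
tilt 71.9 az 33.9 roll(y.z) 0.3
```

Call:
move_arm --moves '[[[0.018,0,-0.05,0,0],[0.028,0,-0.1,0,0],[0.037,0,-0.145,0,0],[0.043,0.002,-0.185,0,0],[0.044,0.004,-0.188,0,0]]]'

```text
clock: 18.08
eef_pos: [0.5411, 0.0151, 0.0775]
tool_rot: [0.776, 0.238, 0.558, -0.174]
ft_force: [-0.2, -0.1, 0.5]
grip_width: 0.0002
grasp_force: 0.0
```

```bash
python3 s.py;python3 - <<'E'
from workcell import vision
import cv2
a=vision.camera("scene")["color"][:,:,::-1];b=vision.camera("wrist")["color"][:,:,::-1]
c=cv2.resize(a[150:350,200:440],(480,400));cv2.imwrite("pics/s3.png",cv2.hconcat([c,cv2.resize(b,(320,240),interpolation=3) if 0 else cv2.copyMakeBorder(cv2.resize(b,(320,240)),0,160,0,0,0)]))
E
```

```text
18.075 [-0.4523  0.7065 -1.0568 -1.1705  0.9679  2.6398] [0.5411 0.0151 0.0775] [-0.2 -0.1  0.5]
tilt 71.5 az 34.4 roll(y.z) -0.3
```

View pics/s3.png

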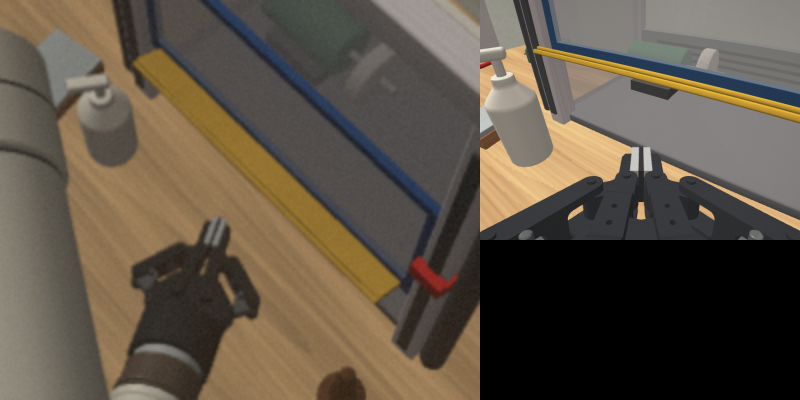

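Call:
move_arm --moves '[[[0.02,0.005,0.002,0,0],[0.04,0.007,0.004,0,0],[0.05,0.007,0.006,0,0],[0.05,0.007,0.012,0,0],[0.05,0.007,0.016,0,0]]]'

```text
clock: 18.8
eef_pos: [0.5929, 0.021, 0.1009]
tool_rot: [0.773, 0.241, 0.562, -0.17]
ft_force: [0.0, 0.7, -0.0]
grip_width: 0.0001
grasp_force: 0.0
```

Call:
move_arm --moves '[[[0,0,0.003,0,0],[0,0,0.006,0,0],[0,0,0.009,0,0]]]'

```text
clock: 19.18
eef_pos: [0.5926, 0.0208, 0.1078]
tool_rot: [0.774, 0.24, 0.561, -0.171]
ft_force: [-0.2, 0.1, -1.3]
grip_width: -0.0002
grasp_force: 0.8
```

```bash
python3 s.py;python3 - <<'E'
from workcell import vision
import cv2
b=vision.camera("wrist")["color"][:,:,::-1];cv2.imwrite("pics/w4.png",b)
E
```

```text
19.175 [-0.3791  0.6104 -0.9538 -1.035   0.9048  2.7052] [0.5926 0.0208 0.1078] [-0.2  0.1 -1.3]
tilt 71.8 az 34.1 roll(y.z) 0.3
```

View pics/w4.png

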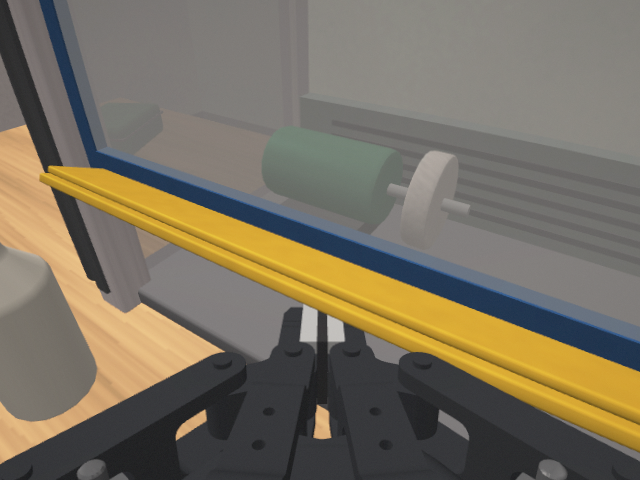

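The wrist picture shows the fingertips under the lip at (322,310), and a light contact force is starting. Now I'll push up slowly.

Call:
move_arm --moves '[[[0,0,0.003,0,0],[0,0,0.007,0,0],[0,0,0.012,0,0],[0,0,0.017,0,0],[0,0,0.022,0,0]]]'

```text
clock: 19.85
eef_pos: [0.5928, 0.0209, 0.1307]
tool_rot: [0.773, 0.24, 0.562, -0.17]
ft_force: [-1.7, -1.3, -3.3]
grip_width: -0.0003
grasp_force: 1.3
```

Call:
move_arm --moves '[[[0,0,0.005,0,0],[0,0,0.01,0,0],[0,0,0.015,0,0],[0,0,0.02,0,0],[0,0,0.025,0,0]]]'

```text
clock: 20.48
eef_pos: [0.5929, 0.0209, 0.1556]
tool_rot: [0.773, 0.24, 0.562, -0.17]
ft_force: [-2.7, -1.7, -2.1]
grip_width: 0.0002
grasp_force: 1.5
```

Call:
move_arm --moves '[[[0,0,0.005,0,0],[0,0,0.01,0,0],[0,0,0.015,0,0],[0,0,0.019,0,0],[0,0,0.022,0,0]]]'

```text
clock: 21.1
eef_pos: [0.593, 0.0209, 0.1777]
tool_rot: [0.773, 0.24, 0.562, -0.17]
ft_force: [-2.7, -2.1, -1.8]
grip_width: -0.0001
grasp_force: 1.5
```

```bash
python3 s.py;python3 - <<'E'
from workcell import vision
import cv2
a=vision.camera("scene")["color"][:,:,::-1];b=vision.camera("wrist")["color"][:,:,::-1];t=vision.camera("top")["color"][:,:,::-1]
cv2.imwrite("pics/S5.png",a);cv2.imwrite("pics/T5.png",t);cv2.imwrite("pics/W5.png",b)
r=lambda i,k:cv2.resize(i,None,fx=k,fy=k,interpolation=cv2.INTER_CUBIC)
cv2.imwrite("pics/c5.png",cv2.vconcat([cv2.hconcat([r(a[100:175,240:340],4),r(a[230:305,360:460],4)]),cv2.hconcat([r(t[170:235,210:310],4),r(t[170:235,370:470],4)])]))
E
```

```text
21.1 [-0.3789  0.3812 -0.9252 -0.7793  0.9055  2.7051] [0.593  0.0209 0.1777] [-2.7 -2.1 -1.8]
tilt 71.9 az 34.1 roll(y.z) 0.4
```

View pics/c5.png

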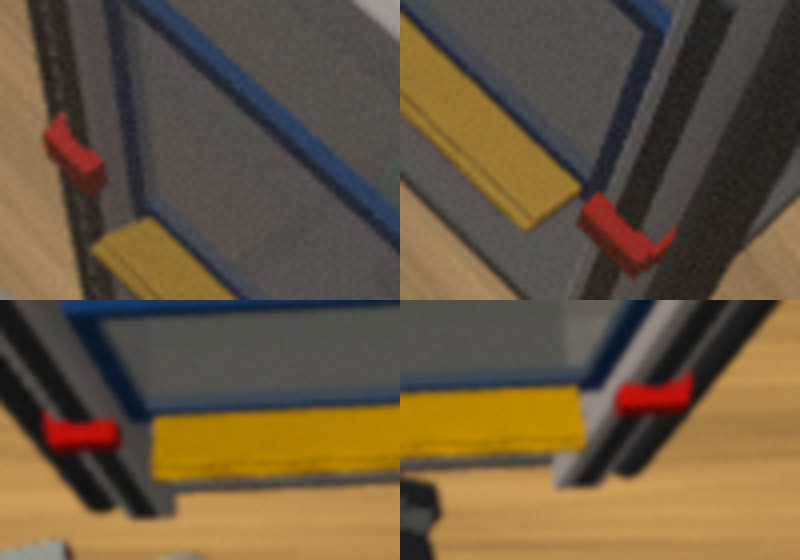

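```bash
cat > fit.py <<'E'
from h import *
from scipy.optimize import least_squares
import cv2
o1={'scene':[[266.75,182],[388.25,301.5],[280,173.75],[400,291.25]],'top':[[253.25,223],[410.75,215.75],[253.75,208],[409,200.5]]}
o2={'scene':[[263.75,162.5],[391.75,287.75],[277.75,153.75],[405.75,276.75]],'top':[[248,215],[416.75,206.5],[248.75,199.5],[415,191.5]]}
# blocks: front-face bottom corners, outer L, inner L, inner R, outer R
ob={'top':[[221.75,207.5],[239.5,207.25],[424.5,199],[442.25,197]],'scene':[[251.25,136.25],[265,148.75],[404.5,285.5],[418,298.75]]}
def res(v):
    r=[]
    for s,o in((v[3],o1),(v[5],o2)):
        m=model([*v[:3],s,v[4]])[[0,1,6,7]]
        for n in o:r.append((proj(n,world(v,m))-o[n])*np.array([[1],[1],[.3],[.3]]))
    b=model(v)[2:6]
    for n in ob:r.append((proj(n,world(v,b))-ob[n])*.7)
    return np.array(r)
q=least_squares(lambda v:res(v).ravel(),[.6,0,0,.03,.22,.1],loss='soft_l1');v=q.x
print(v.round(4));print(res(v).round(1))
print('edge now',.101+v[5],'mark',v[4],'gap',v[4]-.101-v[5])
k=4
def crop(n,f,x0,y0,w,h_):
    im=cv2.resize(cv2.imread(f)[y0:y0+h_,x0:x0+w],None,fx=k,fy=k,interpolation=2)
    s=v[5];m=v[4]
    def line(L,col):
        p=proj(n,world(v,np.array(L)));p=((p-[x0,y0]+.5)*k).astype(int);cv2.polylines(im,[p.reshape(-1,1,2)],False,col,1)
    line([[-.041,.17,.0967+s],[-.041,-.17,.0967+s]],(255,255,255));line([[-.037,.17,.1053+s],[-.037,-.17,.1053+s]],(0,255,0))
    for y in(.2,-.2):
        for z in(-.01,.01):line([[-.015,y-.017,m+z],[-.027,y-.017,m+z],[-.027,y+.017,m+z],[-.015,y+.017,m+z]],(255,255,0) if z>0 else (255,0,255))
    return im
cv2.imwrite('pics/ov.png',cv2.vconcat([cv2.hconcat([crop('scene','pics/S5.png',240,100,100,75),crop('scene','pics/S5.png',360,230,100,75)]),cv2.hconcat([crop('top','pics/T5.png',210,170,100,65),crop('top','pics/T5.png',370,170,100,65)])]))
E
python3 fit.py
```

```text
[0.62   0.018  0.0355 0.0287 0.2258 0.1013]
[[[-0.8  0.2]
  [-1.4  0.6]
  [ 0.3 -0.2]
  [ 0.4 -0.4]]

 [[ 0.5 -0.4]
  [ 0.2 -0.5]
  [ 0.  -0.6]
  [-0.  -0.5]]

 [[-1.3 -0.2]
  [-0.4  0.5]
  [ 0.2 -0.2]
  [ 0.3 -0.4]]

 [[ 0.7 -0.3]
  [-0.2  0.4]
  [ 0.1 -0.7]
  [-0.2 -0.6]]

 [[ 1.4 -0.4]
  [ 0.9 -0.8]
  [-0.4 -1. ]
  [-1.  -0.1]]

 [[ 0.1  0.8]
  [-1.5 -0.2]
  [-0.4 -0.6]
  [ 0.6  0.1]]]
edge now 0.2022832930796681 mark 0.225760480416417 gap 0.02347718733674889
```

View pics/ov.png

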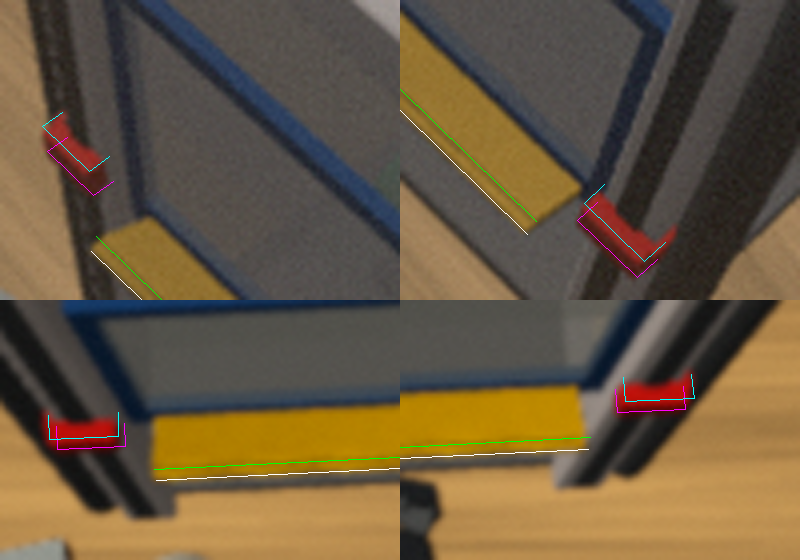

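The overlay agrees to about 1–2 px, with a remaining gap of about 23 mm. I'll check this with the grazing wrist view.

View pics/W5.png

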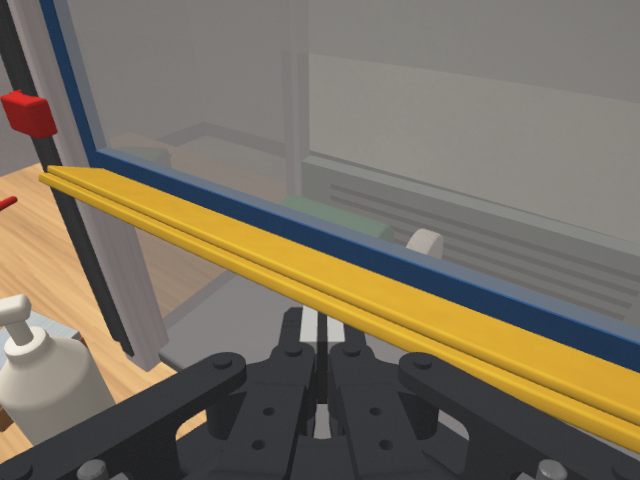

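The wrist picture shows the left red block from (3,92) to (56,137) and the lip's left front corner at about (41,178). I'll extract both by colour and solve for the heights.

```bash
cat > wr.py <<'E'
from h import *
from scipy.optimize import least_squares
import cv2,sys
from workcell import vision,monitor
def poly(im,lo,hi,eps,roi):
    hsv=cv2.cvtColor(im,cv2.COLOR_BGR2HSV);m=cv2.inRange(hsv,lo,hi);k=np.zeros_like(m);x0,y0,x1,y1=roi;k[y0:y1,x0:x1]=255;m&=k
    c=max(cv2.findContours(m,0,1)[0],key=cv2.contourArea);return cv2.approxPolyDP(cv2.convexHull(c),eps,True)[:,0]
if __name__=='__main__':
    o=monitor.get_obs();d=vision.camera('wrist');im=d['color'][:,:,::-1].copy();cv2.imwrite(sys.argv[1],im)
    print('red',poly(im,(0,150,60),(8,255,255),2,(0,80,120,200)).tolist())
    print('yel',poly(im,(18,150,60),(32,255,255),2,(0,100,640,480)).tolist())
    T=d['hand_eye'];Rw=R.from_quat(o['tool_rot']).as_matrix();E=o['eef_pos']+Rw@T[:3,3];Q=Rw@T[:3,:3]
    K=d['camera_matrix'];cams['w']=(K[0,0],K[0,2],K[1,2],d['k1'],E,R.from_matrix(Q).as_quat())
    for v in ([.6200,.018,.0355],[.6185,.0179,.0333]):
        for s,m in((.1013,.2258),(.1013,.2308),(.0963,.2258)):
            vv=[*v,s,m];print(s,m)
            print(' blk FBo,FBi,FTo,FTi,BTo?',proj('w',world(vv,[[-.027,.217,m-.01],[-.027,.183,m-.01],[-.027,.217,m+.01],[-.027,.183,m+.01],[-.015,.183,m-.01],[-.015,.183,m+.01],[-.015,.217,m+.01]])).round(1).tolist())
            print(' lip',proj('w',world(vv,[[-.041,.17,.0967+s],[-.037,.17,.1053+s],[-.002,.17,.0885+s],[-.041,-.05,.0967+s]])).round(1).tolist())
E
python3 wr.py pics/W6.png
```

```text
red [[0, 97], [20, 89], [45, 99], [56, 132], [35, 137], [13, 128]]
yel [[39, 173], [48, 165], [102, 168], [637, 372], [639, 453], [402, 349], [39, 180]]
0.1013 0.2258
 blk FBo,FBi,FTo,FTi,BTo? [[12.9, 125.6], [41.6, 136.0], [-0.3, 91.3], [28.4, 99.2], [62.4, 129.3], [50.6, 93.4], [21.0, 86.1]]
 lip [[40.1, 181.2], [41.6, 163.4], [108.6, 168.4], [455.8, 373.2]]
0.1013 0.2308
 blk FBo,FBi,FTo,FTi,BTo? [[9.7, 117.3], [38.4, 127.2], [-3.7, 82.3], [25.0, 89.5], [59.5, 120.6], [47.5, 84.0], [17.9, 77.3]]
 lip [[40.1, 181.2], [41.6, 163.4], [108.6, 168.4], [455.8, 373.2]]
0.0963 0.2258
 blk FBo,FBi,FTo,FTi,BTo? [[12.9, 125.6], [41.6, 136.0], [-0.3, 91.3], [28.4, 99.2], [62.4, 129.3], [50.6, 93.4], [21.0, 86.1]]
 lip [[43.4, 189.6], [45.0, 172.1], [110.9, 176.0], [452.2, 384.1]]
0.1013 0.2258
 blk FBo,FBi,FTo,FTi,BTo? [[11.2, 126.1], [39.6, 136.7], [-2.1, 91.7], [26.3, 99.8], [60.6, 129.9], [48.6, 94.0], [19.2, 86.5]]
 lip [[37.9, 182.0], [39.5, 164.2], [107.0, 169.1], [453.9, 377.2]]
0.1013 0.2308
 blk FBo,FBi,FTo,FTi,BTo? [[7.9, 117.8], [36.4, 127.8], [-5.6, 82.7], [22.8, 90.1], [57.6, 121.2], [45.5, 84.5], [16.1, 77.7]]
 lip [[37.9, 182.0], [39.5, 164.2], [107.0, 169.1], [453.9, 377.2]]
0.0963 0.2258
 blk FBo,FBi,FTo,FTi,BTo? [[11.2, 126.1], [39.6, 136.7], [-2.1, 91.7], [26.3, 99.8], [60.6, 129.9], [48.6, 94.0], [19.2, 86.5]]
 lip [[41.4, 190.4], [42.9, 172.9], [109.3, 176.7], [450.3, 388.1]]
```

Call:
move_arm --moves '[[[0,0,0.003,0,0],[0,0,0.007,0,0],[0,0,0.011,0,0],[0,0,0.015,0,0],[0,0,0.017,0,0]]]'

```text
clock: 21.92
eef_pos: [0.5931, 0.0209, 0.1949]
tool_rot: [0.773, 0.241, 0.562, -0.17]
ft_force: [-0.0, -0.2, -2.9]
grip_width: 0.0001
grasp_force: 0.9
```

Call:
move_arm --moves '[[[0,0,0.001,0,0],[0,0,0.002,0,0],[0,0,0.003,0,0],[0,0,0.003,0,0]]]'

```text
clock: 22.42
eef_pos: [0.5931, 0.0209, 0.1975]
tool_rot: [0.773, 0.24, 0.562, -0.17]
ft_force: [0.6, 0.8, -0.3]
grip_width: -0.0003
grasp_force: 0.6
```

```bash
python3 s.py; python3 wr.py pics/W7.png | head -2; python3 - <<'E'
from workcell import vision
import cv2
a=vision.camera("scene")["color"][:,:,::-1];b=cv2.imread("pics/W7.png")
r=lambda i,k:cv2.resize(i,None,fx=k,fy=k,interpolation=cv2.INTER_CUBIC)
cv2.imwrite("pics/c7.png",cv2.hconcat([r(b[60:210,0:100],4),cv2.vconcat([r(a[100:175,240:340],4),r(a[230:305,360:460],4)])]))
E
```

```text
22.425 [-0.3788  0.3204 -0.9099 -0.7033  0.9055  2.7051] [0.5931 0.0209 0.1975] [ 0.6  0.8 -0.3]
tilt 71.9 az 34.1 roll(y.z) 0.4
red [[13, 130], [32, 122], [57, 134], [67, 164], [45, 168], [25, 159]]
yel [[39, 174], [49, 165], [102, 168], [639, 373], [639, 452], [286, 296], [39, 180]]
```

View pics/c7.png

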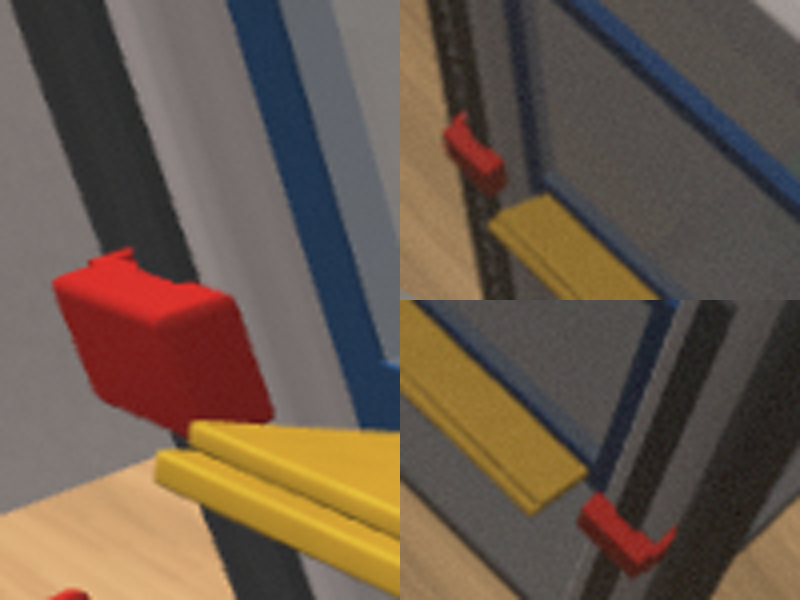

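The enlarged picture shows the lip's front nose at wrist pixel (39,177), still below the block, whose front-face corners run (14,132), (39,140), (25,160) and (47,169). I'll solve for the gap that is left.

```bash
python3 - <<'E'
from h import *
from scipy.optimize import least_squares
from workcell import vision,monitor
o=monitor.get_obs();d=vision.camera('wrist')
T=d['hand_eye'];Rw=R.from_quat(o['tool_rot']).as_matrix();E=o['eef_pos']+Rw@T[:3,3];Q=Rw@T[:3,:3]
K=d['camera_matrix'];cams['w']=(K[0,0],K[0,2],K[1,2],d['k1'],E,R.from_matrix(Q).as_quat())
B=np.array([[13.75,132],[38.75,140.5],[25,160.5],[47.5,168.75],[68,163.75],[58.75,134.5]])
L=np.array([39.5,177.4])
for xl in(-.039,-.041):
    def f(v,w=1):
        m,e=v[3],v[4]
        b=[[-.027,.217,m+.01],[-.027,.183,m+.01],[-.027,.217,m-.01],[-.027,.183,m-.01],[-.015,.183,m-.01],[-.015,.183,m+.01]]
        return np.r_[(proj('w',world(v,b))-B).ravel(),(proj('w',world(v,[xl,.17,e]))-L).ravel()*2,(v[:3]-[.6195,.018,.0345])/[.002,.002,.006]]
    r=least_squares(f,[.6195,.018,.0345,.225,.22]);print(xl,r.x.round(4),'gap',(r.x[3]-r.x[4]).round(4));print(r.fun.round(1))
E
```

```text
-0.039 [0.6195 0.0246 0.0311 0.2217 0.2168] gap 0.0049
[-2.4 -2.8  0.2 -0.8 -1.3 -0.5  3.7  3.6  2.3  1.2  0.6 -1.5 -1.1  0.4
 -0.   3.3 -0.6]
-0.041 [0.6223 0.0257 0.0404 0.2214 0.2165] gap 0.0049
[-1.4 -3.   1.7 -1.2 -0.4 -0.8  5.1  3.   3.5  0.6  1.8 -1.9 -4.5  1.8
  1.4  3.9  1. ]
```

Call:
move_arm --moves '[[[0,0,0.001,0,0],[0,0,0.002,0,0],[0,0,0.003,0,0],[0,0,0.004,0,0],[0,0,0.004,0,0]]]'

```text
clock: 23.2
eef_pos: [0.593, 0.0209, 0.2016]
tool_rot: [0.773, 0.24, 0.562, -0.17]
ft_force: [-0.2, 0.9, -2.0]
grip_width: 0.0002
grasp_force: 0.7
```

```bash
python3 s.py; python3 wr.py pics/W8.png | head -2
```

```text
23.2 [-0.3789  0.3081 -0.9065 -0.6878  0.9055  2.7051] [0.593  0.0209 0.2016] [-0.2  0.9 -2. ]
tilt 71.9 az 34.1 roll(y.z) 0.4
red [[68, 165], [46, 171], [28, 165], [16, 137], [34, 128], [58, 140]]
yel [[39, 174], [49, 165], [102, 168], [639, 373], [639, 452], [284, 295], [39, 180]]
```

Call:
move_arm --moves '[[[0,0,-0.008,0,0],[0,0,-0.02,0,0],[-0.02,-0.01,-0.022,0,0],[-0.05,-0.02,-0.022,0,0],[-0.08,-0.03,-0.022,0,0]]]'

```text
clock: 23.88
eef_pos: [0.5124, -0.0092, 0.1791]
tool_rot: [0.773, 0.241, 0.562, -0.17]
ft_force: [0.9, -0.2, -1.0]
grip_width: 0.0004
grasp_force: 0.0
```

```bash
python3 s.py; python3 - <<'E'
from h import *
from wr import poly
from workcell import vision
import cv2
Y=((18,120,60),(32,255,255),2,(200,100,460,320))
for n in('scene','top'):
    b=vision.camera(n)["color"][:,:,::-1].copy();cv2.imwrite(f"pics/{n}9.png",b)
    for f in ([f'pics/{n}0.png',f'pics/{n[0].upper()}5.png']):print(n,f,poly(cv2.imread(f),*Y).tolist())
    print(n,'now',poly(b,*Y).tolist())
    for s in (.1013,.1213,.1253,.1293):print(s,proj(n,world([.62,.018,.0355],[[-.041,.17,.0967+s],[-.041,-.17,.0967+s]])).round(1).tolist())
E
```

```text
23.875 [-0.5592  0.285  -1.0341 -0.6389  1.0549  2.5208] [ 0.5124 -0.0092  0.1791] [ 0.9 -0.2 -1. ]
tilt 71.9 az 34.2 roll(y.z) 0.4
scene pics/scene0.png [[266, 180], [280, 174], [399, 292], [387, 301]]
scene pics/S5.png [[263, 161], [278, 155], [404, 278], [390, 287]]
scene now [[262, 153], [278, 148], [406, 272], [392, 282], [275, 169]]
0.1013 [[262.4, 162.3], [391.3, 288.2]]
0.1213 [[261.4, 156.4], [392.6, 284.0]]
0.1253 [[261.2, 155.2], [392.9, 283.2]]
0.1293 [[261.0, 154.0], [393.2, 282.3]]
top pics/top0.png [[459, 213], [458, 231], [246, 234], [230, 230], [255, 207], [407, 200]]
top pics/T5.png [[394, 319], [200, 319], [200, 285], [234, 261], [319, 240], [348, 262]]
top now [[373, 315], [373, 319], [201, 318], [200, 283], [234, 261], [286, 249], [326, 244], [338, 249]]
0.1013 [[248.7, 214.7], [416.6, 206.9]]
0.1213 [[247.2, 212.3], [418.3, 204.4]]
0.1253 [[246.9, 211.9], [418.6, 203.9]]
0.1293 [[246.6, 211.4], [419.0, 203.3]]
```

```bash
python3 -c "
from workcell import job
print(job.job_done())"
```

```text
the job is handed in; nothing more can be done
None
```

I pushed the window up with the shut fingertips from beneath the lip, to within a few mm of level with the red marks by the cameras. I then drew the hand back so it touched nothing, did not touch the bottle, cone or block, and handed the job in at about 24 s; no verdict came back.

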